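Turn the solar panel to the sun and check the charge

TASK

The solar panel lies face down on the sill. Stand it up on an edge and let go of it there for a moment, so that grit slides off its face, then take it again and lay it gently, cells up, on the cork mat in the bamboo tray, its long side along the mat's long side. With the panel in place, press the battery box's check button fully down and release it; leave the jar, the pill box, the spoon rest and the cup where they are.

Things in the scene. Friction and masses are not known exactly. Their poses are not given: they have to be found in the camera images.
- panel: Solar panel, a flat loose slab with an aluminium frame, 130 x 64 x 22 mm, about 0.2 to 0.4 kg. Origin at its centre; x along the 130 mm, y along the 64 mm, z through the thickness. The blue cells on black are on its own -z face; the +z face is the plain back with a grey plate. At the start it lies cells down on the sill (z up). It can stand freely on any edge.
- mat: Cork mat, 155 x 90 x 4 mm, fixed on the floor of the bamboo tray, in one or other half of it. Origin at the centre of its underside; x along its 155 mm, y along its 90 mm, z up; its top is 4 mm above its origin.
- tray: Bamboo tray, fixed on the sill, outside 180 mm (its x) by 310 mm (its y), rim 22 mm high, walls 8 mm thick, inner floor 8 mm above the sill, with a small lug outside each long wall. Origin at the centre of its underside. The mat lies about 72 mm from its centre along +y or -y, the jar in the other half.
- battery: Grey battery box, fixed on the sill, 80 mm (its x) by 90 mm (its y), 50 mm high, with the check button in the middle of its top. Origin at the centre of its underside.
- check_top (a point): Centre of the top of the round white check button (28 mm across) on the battery box; the button is pressed straight down.
- check (a joint): Travel of the check button in m: 0 released, 0.006 fully down; spring return, fully down takes 5 N.
- jar: Glass jar with a steel cap, 64 mm across, 100 mm high, loose, standing in the tray beside the mat. Origin at the centre of its underside. Leave alone.
- pillbox: Round orange pill box with a white selector on the lid, 82 mm across, 40 mm high, loose, in the middle of the sill between tray and panel. Origin at the centre of its underside. Leave alone.
- spoonrest: Stainless spoon rest, a round dish 88 mm across and 14 mm high with a tab that reaches 83 mm out from its centre along its +y; loose, on the sill beyond or beside the panel. Origin at the centre of its underside. Leave alone.
- cup: White plastic cup standing upright on the sill, 72 mm across the rim, 90 mm high, loose, beside or beyond the panel. Origin at the centre of its underside. Leave alone.

How it is judged:
On the way, in this order (a step that is already met when the one before it is completed fails the run):
1. the panel stands on one of its edges (its faces within 10 degrees of upright), let go and still, for 0.5 s (angle between panel's own z axis and vertical between 1.396 and 1.745 rad and contact force between the fingers and panel below 0.1 N and linear speed of panel below 0.03 m/s and angular speed of panel below 0.2 rad/s), for 0.5 s.
2. the panel lies flat on the cork mat, cells up, centred within 12 mm, its long side within 11 degrees of the mat's, let go and still (angle between panel's own z axis and vertical above 3.08 rad and z of panel in the frame of mat between 0.012 and 0.018 m and horizontal distance between panel and mat below 0.012 m and angle between the x axis of panel and the x axis of mat, either way round below 0.2 rad and contact force between the fingers and panel below 0.1 N and linear speed of panel below 0.03 m/s and angular speed of panel below 0.2 rad/s), for 0.3 s.
3. with the panel in place, the check button is pressed fully down (at least 5 of its 6 mm) (value of joint check above 0.005 m and angle between panel's own z axis and vertical above 3.08 rad and z of panel in the frame of mat between 0.012 and 0.018 m and horizontal distance between panel and mat below 0.012 m and angle between the x axis of panel and the x axis of mat, either way round below 0.2 rad), for 0.05 s.
At the end, for the whole second after the job is handed in: Panel at rest and released, flat (3 degrees) on the mat, cells up, centre within 12 mm of the mat's, long sides within 11 degrees; check button pressed fully after that and up again; jar, pill box, spoon rest and cup within 20 mm of their starts and upright (17 degrees) (all of step 2 and value of joint check below 0.0015 m and distance of each of jar, pillbox, spoonrest, cup from where it was at the start of the episode below 0.02 m and angle between each of jar, pillbox, spoonrest, cup's own z axis and vertical below 0.3 rad); the robot touches nothing.
It fails at once if the solar panel falls or topples: it moves faster than 0.5 m/s while the fingers do not touch it (contact force between the fingers and panel below 0.01 N and linear speed of panel above 0.5 m/s).
It fails at once if the glass jar is shifted by more than 20 mm or tipped by more than 17 degrees (distance of jar from where it was at the start of the episode above 0.02 m or angle between jar's own z axis and vertical above 0.3 rad).
It fails at once if the pill box is shifted by more than 20 mm or tipped by more than 17 degrees (distance of pillbox from where it was at the start of the episode above 0.02 m or angle between pillbox's own z axis and vertical above 0.3 rad).
It fails at once if the spoon rest is shifted by more than 20 mm or tipped by more than 17 degrees (distance of spoonrest from where it was at the start of the episode above 0.02 m or angle between spoonrest's own z axis and vertical above 0.3 rad).
It fails at once if the plastic cup is shifted by more than 20 mm or tipped by more than 17 degrees (distance of cup from where it was at the start of the episode above 0.02 m or angle between cup's own z axis and vertical above 0.3 rad).
It also fails if it takes over 72 s, if anything falls off the work surface, if the arm or the gripper's body presses on something with over 40 N, if the wrist force passes 120 N, or if a joint passes its speed limit or range.

ROBOT

A 6-joint arm with a two-finger parallel gripper is mounted at the origin on the work surface. World frame = base frame: x ahead of the robot, y to its left, z up, the work surface at z = 0. Lengths are in m, angles in rad, forces in N, time in s.
With the tool pointing down it reaches from about 0.275 to 0.75 m from the base axis. Payload 10.2 kg.
Tool frame: the origin (TCP) lies midway between the tips of the shut fingers; the grasp point (between the pads) lies 19 mm behind it (env.hold_point_z is the distance from the TCP to the grasp point, in m); x points along the fingers, z is the direction in which the jaws open and shut, and the axes are right-handed (so a half turn about x gives the same grasp; the last joint's range is limited). The gripper opens to 85 mm and grips with 20 to 120 N. Pads are 22 mm wide; open, the fingers measure 114 mm over their backs; the gripper's body (76 mm by 85 mm) begins 54 mm behind the grasp point. The pads swing forward as they close: fully open they stand 13 mm farther back than shut.
Start: joints at [-1.542, 0.313, 1.498, -0, 1.331, -0.223], TCP at [0.131, -0.508, 0.231] pointing down, gripper open.
Joint ranges: [-2.94, 2.94], [-0.97, 2.17], [0.19, 2.56], [-1.23, 4.37], [0.02, 3.11], [-2.88, 2.88]. Speed limits (rad/s): [2.39, 2.39, 3.01, 3.14, 3.14, 3.14].

INTERFACE

Orientations are given as a unit quaternion [x, y, z, w].
In Python, from bench import env, kinematics, monitor, eyes, job gives the robot as it stands. The module is installed in compiled form; this text tells all that it offers. Calls block until the motion is done:
- env.reach(position, orientation): joint-space move of the TCP to a pose.
- env.movel(position, velocity=0.15, frame=None, guard=None): straight line of the TCP; frame=None keeps the orientation; velocity is the mean speed in m/s. With guard (N) it stops when the force on the tool has changed by that much, and returns True; else False.
- env.set_joints(angles): joint-space move.
- env.release() and env.close_gripper(effort=None): open the fingers fully, or close them until they stop; effort is the grip in N (None keeps the last).
- env.hold(seconds).
- kinematics.ik(position, orientation): joint angles nearest the present ones, or None.
- monitor.sense(): the state.
- eyes.grab_frame(name): name is "scene" or "top" or "wrist"; returns a dict with "frame" (480x640x3 uint8, red, green, blue), "mtx" (3x3 intrinsics, pixels), "k1" (the pictures are not rectified: a ray, as slopes to the right and down, at radius r is drawn at 1 + k1 r^2 times it, then the intrinsics apply), "view" (4x4, takes a point from world to camera coordinates). Camera axes: x right, y down, z forward; pixel columns grow to the right and rows downward; lengths in m; the calibration is good to about 2 mm. A picture is of the moment at which its call begins. There is no depth.
A pose or a line that the arm cannot do raises env.MotionError and nothing moves.
- job.hand_in(): hands the job in, once; it reports no verdict.
The state is a dict: "clock": time; "joints": joint angles; "qvel": joint speeds; "joint_efforts": joint torques, N m; "position": TCP position; "ee_rot": TCP orientation; "contact_force": force on the tool from outside, world axes, zero at the start; "ft_torque": the same for the moment, N m; "finger_gap": opening from 0.0 (shut) to 1.0 (fully open).
Only numpy, scipy, OpenCV 4.12 (cv2) and the standard library are available. Lean on these libraries where they do the work, as an engineer would, in place of code of your own. Each camera call takes 0.05 s, during which the arm holds its last target.

## Working session

There is one attempt and no reset: what is moved stays moved. The work goes in short steps, each a Python script; the robot and the scene stay as the last script left them, time stands still between calls to the robot, and variables do not carry over. Pictures are saved under pics/ and viewed, and the job is handed in when it is done.

```bash
mkdir -p pics; ls
python3 - <<'E'
from bench import env, kinematics, monitor, eyes, job
import cv2
print(monitor.sense())
print(env.hold_point_z)
for n in ["scene","top","wrist"]:
    f=eyes.grab_frame(n)
    cv2.imwrite(f"pics/{n}0.png",f["frame"][:,:,::-1])
    print(n,f["mtx"],f["k1"],f["view"])
E
```

```text
pics
{'clock': 0.0, 'joints': array([-1.54239708e+00,  3.13435265e-01,  1.49845878e+00, -4.41312295e-06,
        1.33100520e+00, -2.23404029e-01]), 'qvel': array([-1.33530449e-03,  1.68771583e-04,  4.65903651e-05, -1.24373293e-03,
       -2.20553015e-05, -9.46332942e-04]), 'joint_efforts': array([ 5.63073227e-04, -4.12268829e+01, -2.59742171e+01, -1.26349278e-04,
        4.15743707e-03, -2.75885490e-06]), 'position': array([ 0.13078146, -0.50817397,  0.23073445]), 'ee_rot': array([ 0.43361333,  0.55912165, -0.43290146,  0.55853271]), 'contact_force': array([ 0.04929267, -0.06642935, -0.02512689]), 'ft_torque': array([0.04206101, 0.003187  , 0.00363196]), 'finger_gap': 1.0018634110473301}
0.0187
scene [[462.8844037    0.         320.3915347 ]
 [  0.         462.8844037  239.33697116]
 [  0.           0.           1.        ]] -0.04598831726231466 [[ 0.75193307  0.65908511  0.01426442 -0.45618236]
 [ 0.52705205 -0.588021   -0.61355313 -0.22909489]
 [-0.39599596  0.46886898 -0.78952459  1.44636981]
 [ 0.          0.          0.          1.        ]]
top [[605.70144436   0.         330.47612748]
 [  0.         605.70144436 236.96033157]
 [  0.           0.           1.        ]] -0.08151102961095617 [[-0.01715963 -0.99982725 -0.00714256  0.04687256]
 [-0.97700631  0.01828548 -0.21242485  0.56089395]
 [ 0.21251876  0.00333319 -0.9771513   1.28939543]
 [ 0.          0.          0.          1.        ]]
wrist [[352.40774803   0.         321.39412356]
 [  0.         352.40774803 241.31360226]
 [  0.           0.           1.        ]] -0.021188844673165695 [[ 0.24880255 -0.96855301 -0.00153687 -0.52560127]
 [-0.92596235 -0.23832661  0.2929064  -0.03773961]
 [-0.28406165 -0.07145278 -0.95613989  0.37884036]
 [ 0.          0.          0.          1.        ]]
```

View pics/scene0.png

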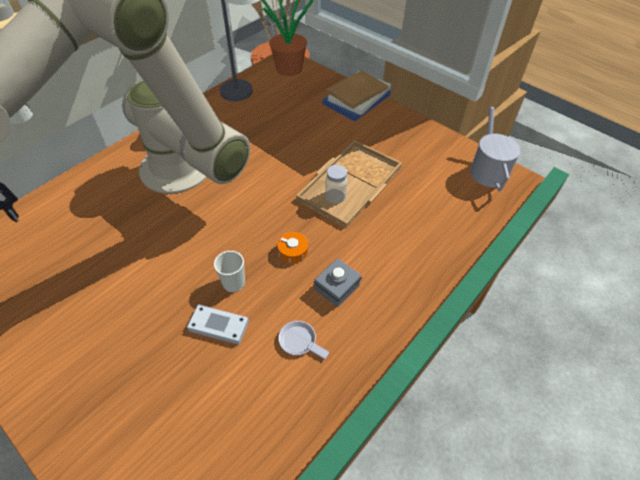

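View pics/top0.png

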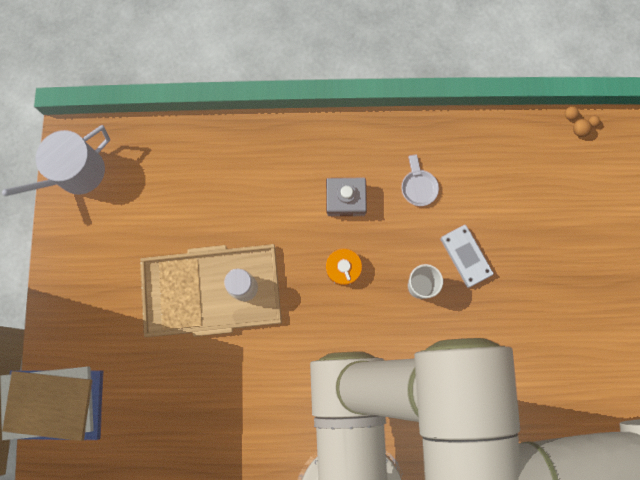

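View pics/wrist0.png

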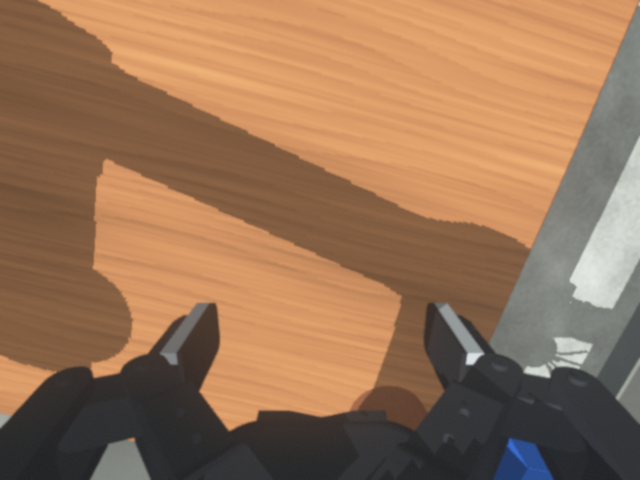

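The top view shows the panel at about (468,256) and the mat at the left end of the tray at (180,293), with the jar cap at (238,284). The pill box is at (344,267), the battery box at (346,195), the spoon rest at (420,187) and the cup at (425,282). Next I'll measure them.

```bash
cat > h.py <<'E'
import numpy as np, cv2
from scipy.spatial.transform import Rotation as R
from bench import env, kinematics, monitor, eyes, job
def ray(f,px):
    u=cv2.undistortPoints(np.array(px,float).reshape(-1,1,2),f["mtx"],np.array([f["k1"],0,0,0.])).reshape(-1,2)
    V=f["view"];Rm=V[:3,:3];c=-Rm.T@V[:3,3]
    d=np.c_[u,np.ones(len(u))]@Rm
    return c,d
def plane(f,px,z):
    c,d=ray(f,px); return c+d*((z-c[2])/d[:,2])[:,None]
def proj(f,P):
    V=f["view"];P=np.array(P,float).reshape(-1,3)
    rv=cv2.Rodrigues(V[:3,:3])[0]
    return cv2.projectPoints(P,rv,V[:3,3],f["mtx"],np.array([f["k1"],0,0,0.]))[0].reshape(-1,2)
def blob(mask,roi):
    x0,y0,x1,y1=roi; m=np.zeros_like(mask); m[y0:y1,x0:x1]=mask[y0:y1,x0:x1]
    cs=cv2.findContours(m,cv2.RETR_EXTERNAL,cv2.CHAIN_APPROX_NONE)[0]
    return max(cs,key=cv2.contourArea)
def grab(n,save=None):
    f=eyes.grab_frame(n)
    if save: cv2.imwrite(f"pics/{save}.png",f["frame"][:,:,::-1])
    return f
E
python3 - <<'E'
from h import *
f=grab("top"); s=grab("scene")
hsv=cv2.cvtColor(f["frame"],cv2.COLOR_RGB2HSV)
for p in [(468,256),(468,235),(450,240),(346,205),(346,191),(180,293),(238,284),(425,270),(420,187),(210,300),(265,260),(344,255),(147,300)]:
    print(p,hsv[p[1],p[0]])
for n,p in [("cup",(412,268)),]: pass
big=cv2.resize(f["frame"][150:350,130:330],(800,800)[:2],interpolation=2)[:600]
cv2.imwrite("pics/t_tray.png",cv2.resize(f["frame"][220:350,130:300],None,fx=4,fy=4,interpolation=2)[:,:,::-1])
cv2.imwrite("pics/t_pan.png",cv2.resize(f["frame"][150:300,310:505],None,fx=4,fy=4,interpolation=2)[:,:,::-1])
E
```

```text
(468, 256) [120  11 158]
(468, 235) [105  10 208]
(450, 240) [114   7 179]
(346, 205) [135   6 158]
(346, 191) [ 30   8 227]
(180, 293) [ 17 108 212]
(238, 284) [135   5 201]
(425, 270) [ 17  28 129]
(420, 187) [120   8 195]
(210, 300) [ 17  93 205]
(265, 260) [ 18  93 205]
(344, 255) [ 18 255 225]
(147, 300) [ 16 110 134]
```

View pics/t_tray.png

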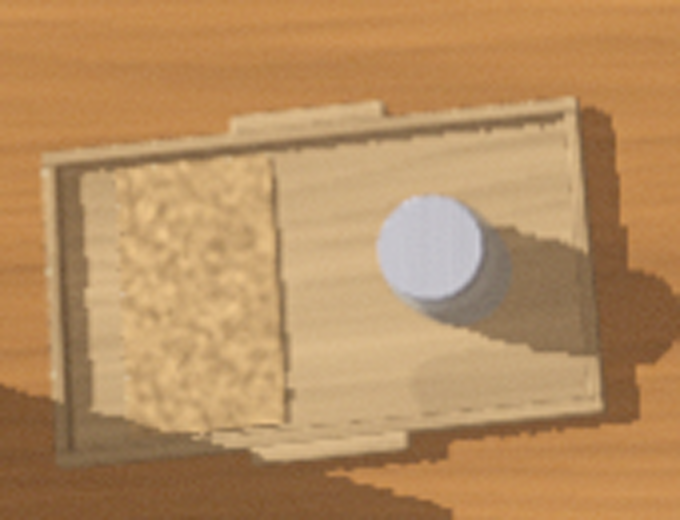

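View pics/t_pan.png

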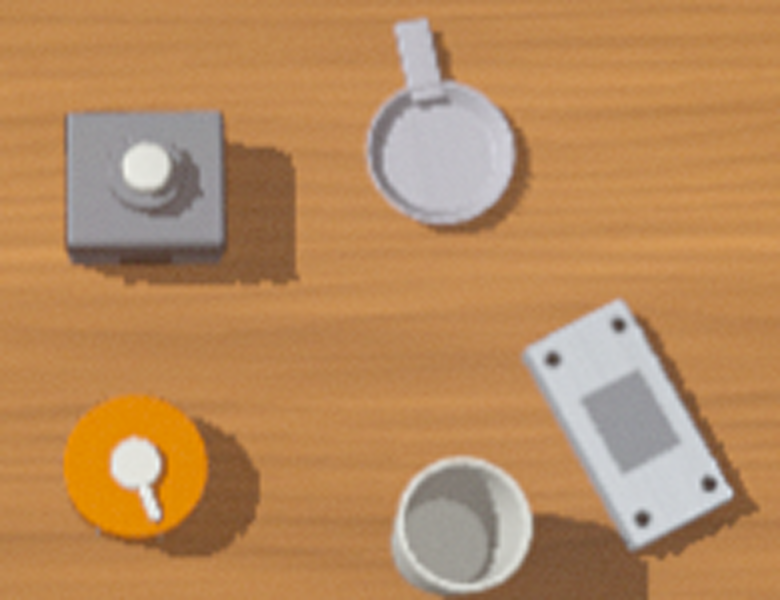

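Run:
```python
from h import *
f=grab("top"); s=grab("scene")
def show(n,P): print(n,np.round(P,4).tolist())
hsv=cv2.cvtColor(f["frame"],cv2.COLOR_RGB2HSV)
m=((hsv[...,1]<60)&(hsv[...,2]>120)).astype(np.uint8)*255
c=blob(m,(438,215,505,300))
W=plane(f,c.reshape(-1,2),.022)[:,:2].astype(np.float32)
r=cv2.minAreaRect(W); show("panel rect c",[r[0]]); print(r[1:],np.round(cv2.boxPoints(r),4).tolist())
# tray rim corners z .022
tc=np.array([(42,157),(576,98),(602,410),(58,466)])/4+[130,220]-0.375
T=plane(f,tc,.022); show("tray",T); print([np.linalg.norm(T[i]-T[(i+1)%4]) for i in range(4)]); show("trayc",T.mean(0))
mc=np.array([(113,170),(273,157),(289,428),(130,437)])/4+[130,220]-0.375
M=plane(f,mc,.012); show("mat",M); print([np.linalg.norm(M[i]-M[(i+1)%4]) for i in range(4)]); show("matc",M.mean(0))
def circ(n,roi,mm,z):
    c=blob(mm,roi);W=plane(f,c.reshape(-1,2),z)[:,:2].astype(np.float32)
    e=cv2.fitEllipse(W); print(n,np.round(e[0],4),np.round(e[1],4))
circ("jarcap",(215,265,252,300),((hsv[...,1]<40)&(hsv[...,2]>185)).astype(np.uint8)*255,.108)
circ("pill",(320,240,370,292),((hsv[...,1]>230)).astype(np.uint8)*255,.04)
circ("spoon",(398,172,442,212),m,.014)
circ("cuprim",(400,255,446,302),((hsv[...,1]<60)&(hsv[...,2]>100)).astype(np.uint8)*255,.09)
# button via two views
mb=((hsv[...,1]<40)&(hsv[...,2]>205)).astype(np.uint8)*255
cb=blob(mb,(330,175,365,210)); 
pb=np.array(cv2.minEnclosingCircle(cb)[0]); print("button px",pb,cv2.minEnclosingCircle(cb)[1])
hs=cv2.cvtColor(s["frame"],cv2.COLOR_RGB2HSV)
cs=blob(((hs[...,1]<40)&(hs[...,2]>205)).astype(np.uint8)*255,(320,255,360,290))
e=cv2.fitEllipse(cs);print("scene button",e)
c1,d1=ray(f,[pb]);c2,d2=ray(s,[e[0]])
d1=d1[0];d2=d2[0]
A=np.c_[d1,-d2];t=np.linalg.lstsq(A,c2-c1,rcond=None)[0]
print("button tri",c1+d1*t[0],c2+d2*t[1])
print("button plane",plane(f,[pb],.06),plane(f,[pb],.065))
bc=np.array([(66,113),(224,113),(224,245),(66,245)])/4+[310,150]-.375
B=plane(f,bc,.05);show("batt",B);show("battc",B.mean(0))
cv2.imwrite("pics/s_b.png",cv2.resize(s["frame"][210:360,180:375],None,fx=4,fy=4,interpolation=2)[:,:,::-1])
```

```text
panel rect c [[0.5212, -0.2728]]
((0.13174793124198914, 0.07050362229347229), 25.830778121948242) [[0.4465999901294708, -0.26969999074935913], [0.4772999882698059, -0.33320000767707825], [0.5958999991416931, -0.2757999897003174], [0.5651000142097473, -0.21230000257492065]]
tray [[0.5266, 0.4755, 0.022], [0.5556, 0.1674, 0.022], [0.3777, 0.1526, 0.022], [0.3504, 0.4585, 0.022]]
[np.float64(0.3094366013568908), np.float64(0.17861141558225516), np.float64(0.3070585834134119), np.float64(0.1770550271539184)]
trayc [0.4526, 0.3135, 0.022]
mat [[0.5202, 0.4367, 0.012], [0.5262, 0.3435, 0.012], [0.3708, 0.3303, 0.012], [0.3668, 0.4209, 0.012]]
[np.float64(0.09337098730802629), np.float64(0.15593674873953953), np.float64(0.09067407725841291), np.float64(0.15414227924582632)]
matc [0.446, 0.3828, 0.012]
jarcap [0.4589 0.2375] [0.0523 0.0542]
pill [0.4986 0.0092] [0.0763 0.0775]
spoon [ 0.686 -0.175] [0.0837 0.0865]
cuprim [ 0.4541 -0.1643] [0.0701 0.0773]
button px [346.  191.5] 5.590270042419434
scene button ((338.2253723144531, 271.76153564453125), (8.230152130126953, 10.25411605834961), 95.20027160644531)
button tri [6.64072852e-01 1.78405429e-05 6.82731821e-02] [ 6.63680827e-01 -4.59904868e-04  6.81685524e-02]
button plane [[ 6.66529247e-01 -1.85922440e-04  6.00000000e-02]] [[ 6.65044694e-01 -6.27757593e-05  6.50000000e-02]]
batt [[0.703, 0.0445, 0.05], [0.7012, -0.0462, 0.05], [0.6229, -0.0439, 0.05], [0.6246, 0.0457, 0.05]]
battc [0.6629, 0.0, 0.05]
```

View pics/s_b.png

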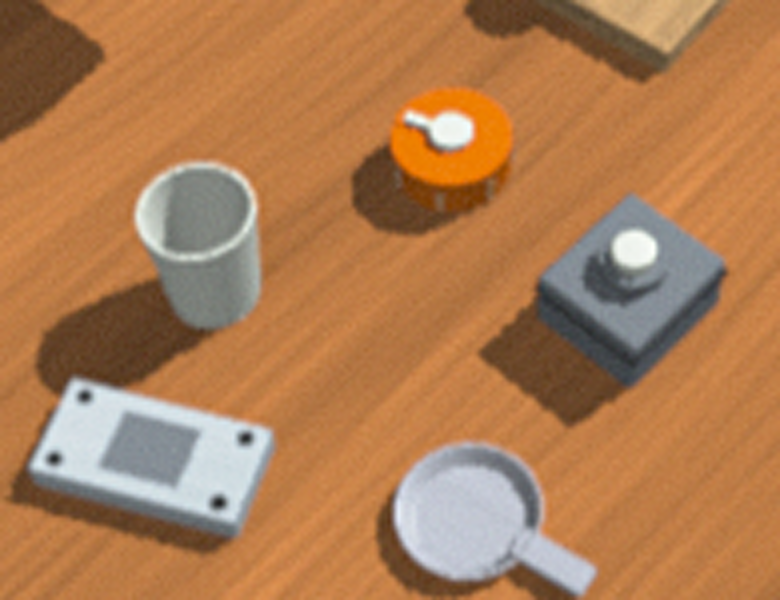

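```bash
cat >> h.py <<'E'
def quat(az,el,sgn=1):
    """tool x azimuth az, elevation el (neg = down; -90deg = down, az defines the tilt plane); jaw axis horizontal, perp to az"""
    x=np.array([np.cos(az)*np.cos(el),np.sin(az)*np.cos(el),np.sin(el)])
    z=sgn*np.array([-np.sin(az),np.cos(az),0.])
    return R.from_matrix(np.c_[x,np.cross(z,x),z]).as_quat()
E
python3 - <<'E'
from h import *
import time
c=np.array([(524,353),(624,299),(733,494),(634,549)])/4+[310,150]-.375
f=grab("top")
P=plane(f,c,.022);print(P.round(4).tolist(),P.mean(0),[np.linalg.norm(P[i]-P[(i+1)%4]) for i in range(4)])
g=plane(f,np.array([(631,422)])/4+[310,150]-.375,.022);print(g)
t=time.time();D=np.deg2rad
res=[]
for x in np.arange(.3,.7,.08):
  for y in np.arange(-.6,.25,.1):
    ok={}
    for az in range(0,360,30):
      for el in (-15,-30):
       for s in (1,-1):
        q=quat(D(az),D(el),s); d=R.from_quat(q).as_matrix()[:,0]
        a=kinematics.ik(np.array([x,y,.075])+d*.025,q)
        b=kinematics.ik(np.array([x,y,.075])-d*.08,q) if a is not None else None
        if b is not None: ok.setdefault(az,[]).append((el,s))
    both=[(az,ok[az],ok[az+180]) for az in range(0,180,30) if az in ok and az+180 in ok]
    if both: print(round(x,2),round(y,2),both)
print(time.time()-t)
E
```

```text
[[0.5631, -0.2159, 0.022], [0.5939, -0.2757, 0.022], [0.479, -0.3308, 0.022], [0.4488, -0.2721, 0.022]] [ 0.52118375 -0.27361958  0.022     ] [np.float64(0.06725601745905539), np.float64(0.12748133682645177), np.float64(0.06598884417366183), np.float64(0.12745777113778878)]
[[ 0.5216886 -0.2750383  0.022    ]]
0.3 -0.6 [(30, [(-15, 1), (-15, -1), (-30, 1), (-30, -1)], [(-30, 1), (-30, -1)])]
0.3 -0.5 [(0, [(-15, 1), (-15, -1), (-30, 1), (-30, -1)], [(-15, 1), (-15, -1), (-30, 1), (-30, -1)]), (30, [(-15, 1), (-15, -1), (-30, 1), (-30, -1)], [(-30, 1), (-30, -1)])]
0.3 -0.4 [(0, [(-15, 1), (-15, -1), (-30, 1), (-30, -1)], [(-15, 1), (-15, -1), (-30, 1), (-30, -1)]), (30, [(-15, 1), (-15, -1), (-30, 1), (-30, -1)], [(-15, 1), (-15, -1), (-30, 1), (-30, -1)]), (90, [(-15, 1), (-15, -1), (-30, 1), (-30, -1)], [(-15, 1), (-15, -1), (-30, 1), (-30, -1)]), (150, [(-15, 1), (-15, -1), (-30, 1), (-30, -1)], [(-15, 1), (-15, -1), (-30, 1), (-30, -1)])]
0.3 -0.3 [(0, [(-15, 1), (-15, -1), (-30, 1), (-30, -1)], [(-15, 1), (-15, -1), (-30, 1), (-30, -1)]), (30, [(-15, 1), (-15, -1), (-30, 1), (-3
[... 6579 characters left out ...]
1), (-15, -1), (-30, 1), (-30, -1)], [(-30, 1), (-30, -1)]), (150, [(-15, 1), (-15, -1), (-30, 1), (-30, -1)], [(-15, 1), (-15, -1), (-30, 1), (-30, -1)])]
0.54 0.1 [(0, [(-15, 1), (-15, -1), (-30, 1), (-30, -1)], [(-30, 1), (-30, -1)]), (30, [(-15, 1), (-15, -1), (-30, 1), (-30, -1)], [(-30, 1), (-30, -1)]), (60, [(-15, 1), (-15, -1), (-30, 1), (-30, -1)], [(-15, 1), (-15, -1), (-30, 1), (-30, -1)]), (90, [(-15, 1), (-15, -1), (-30, 1), (-30, -1)], [(-15, 1), (-15, -1), (-30, 1), (-30, -1)]), (150, [(-15, 1), (-15, -1), (-30, 1), (-30, -1)], [(-15, 1), (-15, -1)])]Traceback (most recent call last):
  File "<stdin>", line 16, in <module>
ValueError: time passes only in moves, steps and waits
```

Run:
```python
from h import *
D=np.deg2rad
pc=np.array([.5213,-.2735,0]); mc=np.array([.446,.3838,0]); e=15
st=np.array([.44,-.36,0])
for A1 in (26.5,206.5):
 for s in (1,-1):
  def p(n,c,z,az,el,L=.0135,back=0):
    q=quat(D(az),D(el),s);d=R.from_quat(q).as_matrix()[:,0]
    j=kinematics.ik(np.array([c[0],c[1],z])+d*(L-back),q)
    print(A1,s,n,None if j is None else j.round(2))
  p("pick up",pc,.12,A1,-90-e); p("pick",pc,.013,A1,-90-e)
  for c,nm in ((st,"st"),(pc,"pc")):
   for el in (-90-e,-60,-e): p(nm+" carry%d"%el,c,.16,A1,el)
   p(nm+" stand",c,.065,A1,-e); p(nm+" back",c,.065,A1,-e,back=.12)
   A2=A1+180
   p(nm+" 2 back",c,.065,A2,-e,back=.12);p(nm+" 2",c,.065,A2,-e)
   p(nm+" 2 carry",c,.2,A2,-60); p(nm+" 2 carry",c,.2,A2,-90-e)
  for F in (5.5,185.5):
   p("mat%g"%F,mc,.023,F,-90-e); p("matup%g"%F,mc,.2,F,-90-e)
```

```text
26.5 1 pick up [-0.59  0.66  1.33 -0.24  1.3  -2.54]
26.5 1 pick [-0.59  0.8   1.39 -0.25  1.1  -2.49]
26.5 1 st carry-105 [-0.79  0.55  1.39 -0.26  1.29 -2.74]
26.5 1 st carry-60 [-1.12  0.45  1.63  0.58  1.14  2.86]
26.5 1 st carry-15 [-1.34  0.67  1.75  1.23  1.52  2.27]
26.5 1 st stand [-1.34  0.86  1.74  1.24  1.46  2.1 ]
26.5 1 st back [-1.55  0.81  1.71  1.06  1.6   2.13]
26.5 1 st 2 back [-0.41  1.25  0.7  -1.01  2.07  0.62]
26.5 1 st 2 [-0.54  1.11  1.1  -1.01  1.83  0.8 ]
26.5 1 st 2 carry [-0.7   0.6   1.27 -0.48  1.51  0.5 ]
26.5 1 st 2 carry [-1.01  0.4   1.51  0.28  1.21  0.01]
26.5 1 pc carry-105 [-0.59  0.62  1.29 -0.23  1.38 -2.56]
26.5 1 pc carry-60 None
26.5 1 pc carry-15 [-1.12  0.63  1.84  1.4   1.37  2.26]
26.5 1 pc stand [-1.12  0.83  1.82  1.44  1.35  2.07]
26.5 1 pc back [-1.36  0.75  1.87  1.22  1.47  2.08]
26.5 1 pc 2 back None
26.5 1 pc 2 [-0.38  1.22  0.86 -0.93  2.02  0.76]
26.5 1 pc 2 carry [-0.51  0.69  1.12 -0.43  1.64  0.63]
26.5 1 pc 2 carry [-0.79  0.42  1.49  0.27  1.16  0.22]
26.5 1 mat5.5 [ 0.47  0.81  1.34  0.1   1.24 -1.24]
26.5 1 matup5.5 [ 0
[... 3086 characters left out ...]
ry [-0.79  0.51  1.35 -0.25  1.37  0.38]
206.5 -1 pc carry-105 None
206.5 -1 pc carry-60 [-0.51  0.72  1.16 -0.43  1.57 -2.47]
206.5 -1 pc carry-15 [-0.38  1.08  0.88 -0.98  2.09 -2.5 ]
206.5 -1 pc stand [-0.38  1.22  0.86 -0.93  2.02 -2.39]
206.5 -1 pc back None
206.5 -1 pc 2 back [-1.36  0.75  1.87  1.22  1.47 -1.07]
206.5 -1 pc 2 [-1.12  0.83  1.82  1.44  1.35 -1.07]
206.5 -1 pc 2 carry [-0.89  0.39  1.6   0.58  1.1  -0.04]
206.5 -1 pc 2 carry [-0.59  0.58  1.24 -0.23  1.46  0.56]
206.5 -1 mat5.5 [0.47 0.81 1.34 0.1  1.24 1.9 ]
206.5 -1 matup5.5 [0.47 0.61 1.19 0.1  1.59 1.94]
206.5 -1 mat185.5 [ 0.56  0.63  1.68 -0.21  0.6  -0.95]
206.5 -1 matup185.5 [ 0.56  0.39  1.54 -0.14  0.99 -1.04]
```

```bash
cat >> h.py <<'E'
D=np.deg2rad
def tcp(c,az,el,L=.0135,s=-1,back=0):
    q=quat(D(az),D(el),s);d=R.from_quat(q).as_matrix()[:,0]
    return np.array(c,float)+d*(L-back),q
def st():
    s=monitor.sense();print("t%.2f"%s["clock"],s["position"].round(4),"F",s["contact_force"].round(2),"gap%.3f"%s["finger_gap"],s["joints"].round(2))
E
python3 - <<'E'
from h import *
pc=[.5213,-.2738]
p,q=tcp(pc+[.13],25.9,-105); env.reach(p,q); st()
f=grab("wrist","w1"); 
p,q=tcp(pc+[.013],25.9,-105); print(p, env.movel(p,velocity=.12,guard=12)); st()
f=grab("wrist","w2");
E
```

```text
t2.12 [ 0.5177 -0.2764  0.1173] F [0.41 0.56 1.13] gap1.001 [-0.59  0.65  1.32 -0.23  1.32  0.6 ]
[ 5.18156894e-01 -2.75326210e-01 -3.99986549e-05] False
t3.29 [ 0.5186 -0.2756  0.0008] F [-0.26 -0.24 -0.13] gap1.004 [-0.59  0.8   1.38 -0.25  1.1   0.66]
```

View pics/w2.png

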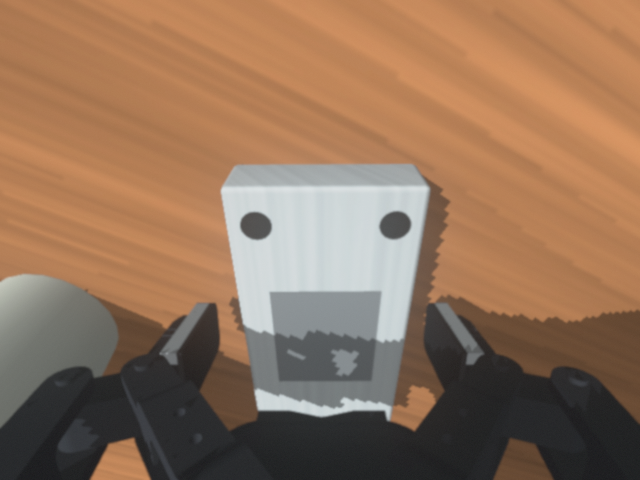

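The wrist view shows the panel squarely between the open fingers, its edges at about columns 240 and 415 and the pads at 215 and 428. I'll grip it and lift.

Run:
```python
from h import *
pc=[.5213,-.2738]
env.close_gripper(60); st()
p,q=tcp(pc+[.12],25.9,-105); env.movel(p,velocity=.15); st()
s=[.41,-.38]
try:
    p,q=tcp(s+[.2],25.9,-60); env.movel(p,velocity=.15,frame=q); st()
    p,q=tcp(s+[.13],25.9,-15); env.movel(p,velocity=.12,frame=q); st()
except env.MotionError as e: print("ERR",e)
grab("scene","s3");grab("top","t3")
```

```text
t3.67 [ 0.5188 -0.2757  0.001 ] F [1.06 0.46 4.86] gap0.734 [-0.59  0.8   1.38 -0.25  1.1   0.66]
t4.54 [ 0.5176 -0.275   0.1058] F [ 0.3   0.16 -2.63] gap0.732 [-0.59  0.66  1.33 -0.23  1.3   0.61]
t5.79 [ 0.4164 -0.3765  0.188 ] F [-0.65  0.58 -2.25] gap0.736 [-1.18  0.39  1.6   0.55  1.24 -0.27]
t6.72 [ 0.4223 -0.3743  0.1272] F [ 0.27 -0.66 -2.96] gap0.729 [-1.4   0.73  1.74  1.19  1.53 -0.93]
```

View pics/s3.png

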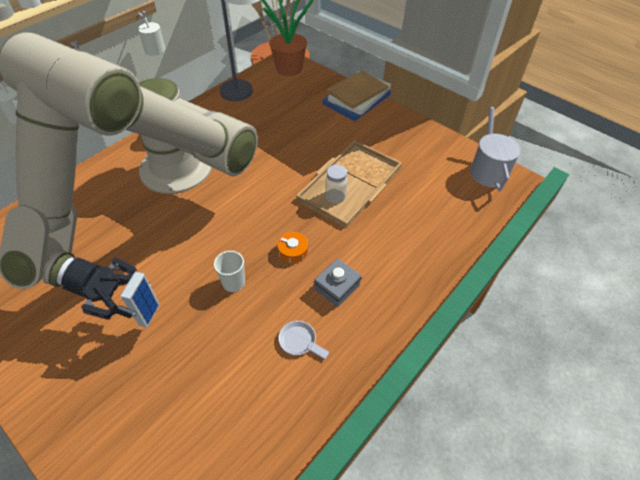

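View pics/t3.png

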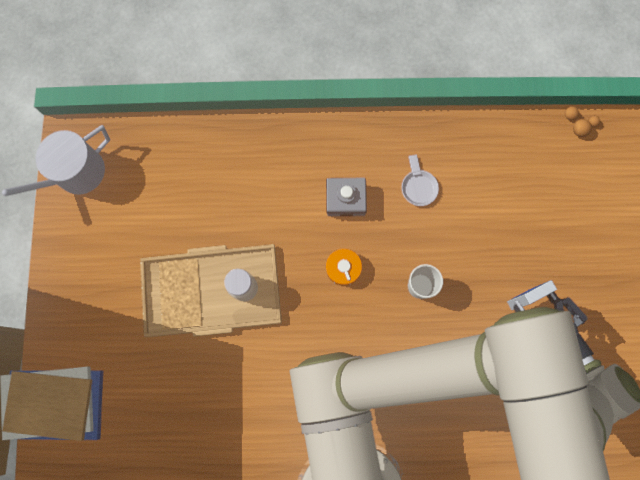

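In the scene view the panel is upright at (141,300) with its blue cells facing away from the gripper. In the top view its edge shows at (530,298). I'll lower it until it touches.

Run:
```python
from h import *
s=[.41,-.38]
p,q=tcp(s+[.075],25.9,-15); env.movel(p,velocity=.1); st()
p,q=tcp(s+[.058],25.9,-15); print(env.movel(p,velocity=.02,guard=4)); st()
env.hold(.2); st()
grab("wrist","w4");grab("scene","s4")
```

```text
t7.53 [ 0.4218 -0.3745  0.0719] F [ 0.06  0.38 -2.99] gap0.736 [-1.4   0.84  1.73  1.19  1.5  -1.03]
True
t8.06 [ 0.4218 -0.3744  0.063 ] F [ 0.59 -0.57  3.6 ] gap0.733 [-1.4   0.86  1.73  1.2   1.49 -1.04]
t8.26 [ 0.4219 -0.3743  0.063 ] F [ 1.29 -0.21  4.67] gap0.734 [-1.4   0.86  1.73  1.2   1.49 -1.04]
```

View pics/w4.png

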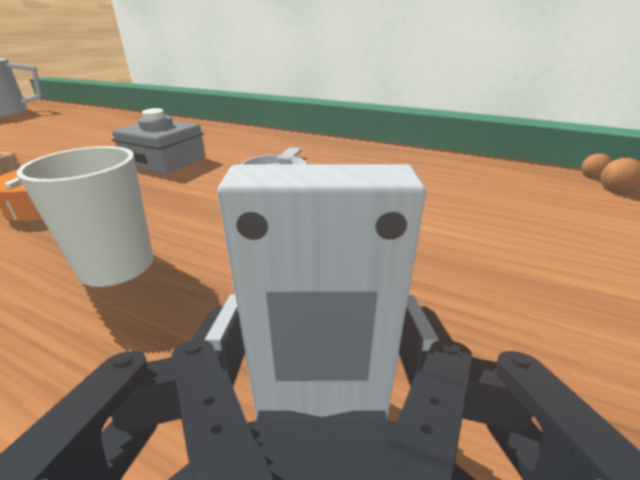

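The panel is square in the grip and touching the sill at the expected height. I'll release it and back off.

Run:
```python
from h import *
s=[.41,-.38]
env.release(); st(); env.hold(.7)
p,q=tcp(s+[.065],25.9,-15,back=.12); env.movel(p,velocity=.15); st()
f=grab("scene","s5");grab("top","t5");grab("wrist","w5")
x,y=f["frame"].shape[1],0
cv2.imwrite("pics/s5c.png",cv2.resize(f["frame"][230:360,70:240],None,fx=4,fy=4,interpolation=2)[:,:,::-1])
```

```text
t8.72 [ 0.4216 -0.374   0.0622] F [ 0.21 -0.2  -0.45] gap1.005 [-1.4   0.86  1.73  1.19  1.49 -1.04]
t10.37 [ 0.318  -0.4243  0.0924] F [-0.72 -0.67  0.03] gap0.998 [-1.61  0.82  1.68  1.02  1.64 -1.01]
```

View pics/s5c.png

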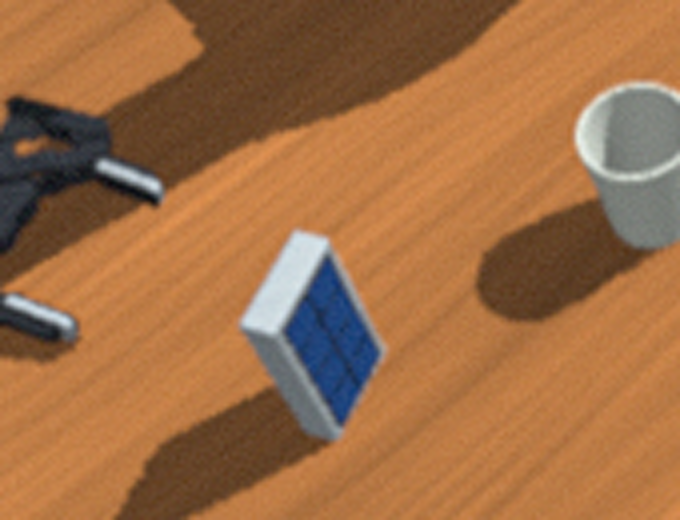

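View pics/t5.png

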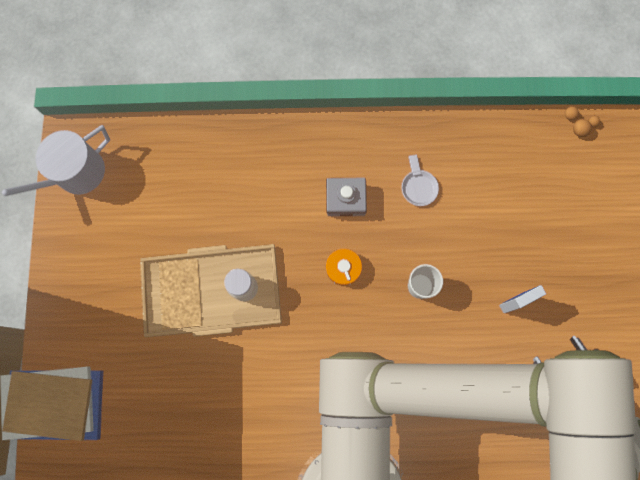

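View pics/w5.png

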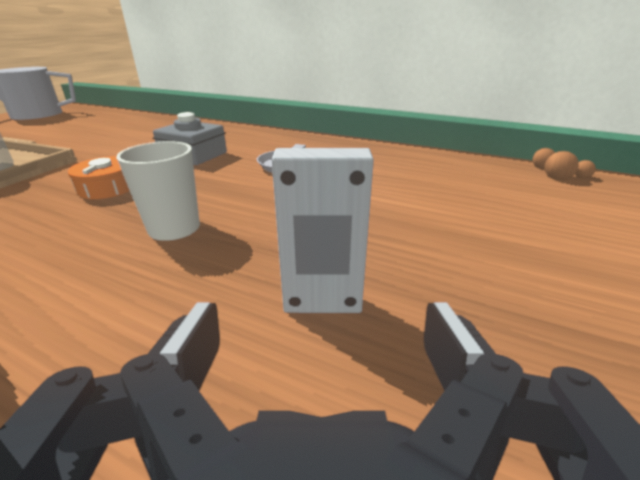

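The panel stands on its own, shown in the top view at (523,299) and in the wrist view at (322,230). I'll measure its top edge at z=0.13 and bring the arm round to the cells side.

Run:
```python
from h import *
f=grab("top")
cv2.imwrite("pics/t6c.png",cv2.resize(f["frame"][275:325,485:560],None,fx=8,fy=8,interpolation=2)[:,:,::-1])
hsv=cv2.cvtColor(f["frame"],cv2.COLOR_RGB2HSV)
m=((hsv[...,1]<60)&(hsv[...,2]>190)).astype(np.uint8)*255
c=blob(m,(490,275,560,325)).reshape(-1,2)
r=cv2.minAreaRect(plane(f,c,.13)[:,:2].astype(np.float32));print(r)
c4=blob(((hsv[...,1]<60)).astype(np.uint8)*255,(490,275,560,325)).reshape(-1,2)
print(cv2.minAreaRect(plane(f,c4,.13)[:,:2].astype(np.float32)))
# ik checks of route
s0=[.41,-.38]
for n,a in [("up1",tcp([.30,-.42,.30],25.9,-40,0,-1)),("hi",tcp([.45,-.30,.40],25.9,-90,0,-1)),("hi+",tcp([.45,-.30,.40],205.9,-90,0,1)),("hi2",tcp([.55,-.28,.36],205.9,-60,0,1)),("b2hi",tcp(s0+[.20],205.9,-15,s=1,back=.12)),("b2",tcp(s0+[.065],205.9,-15,s=1,back=.12)),("b2n",tcp(s0+[.065],205.9,-15,s=1,back=.08)),("2",tcp(s0+[.065],205.9,-15,s=1)),("2up",tcp(s0+[.2],205.9,-15,s=1))]:
    j=kinematics.ik(*a);print(n,a[0].round(3),None if j is None else j.round(2))
```

```text
((0.41306111216545105, -0.37689873576164246), (0.020146867260336876, 0.06383849680423737), 24.36546516418457)
((0.4065747559070587, -0.36027243733406067), (0.025632482022047043, 0.10068590939044952), 24.262229919433594)
up1 [ 0.3  -0.42  0.3 ] [-1.56  0.32  1.55  0.77  1.69 -0.51]
hi [ 0.45 -0.3   0.4 ] [-0.8   0.3   1.08  0.    1.76  0.31]
hi+ [ 0.45 -0.3   0.4 ] [-0.8   0.3   1.08 -0.    1.76  0.31]
hi2 [ 0.55 -0.28  0.36] [-0.49  0.74  0.59 -0.48  2.08  0.45]
b2hi [ 0.503 -0.335  0.228] [-0.46  1.02  0.8  -1.09  2.11  0.47]
b2 [ 0.503 -0.335  0.093] [-0.46  1.19  0.82 -1.    2.01  0.66]
b2n [ 0.468 -0.352  0.082] [-0.5   1.14  0.96 -1.    1.93  0.72]
2 [ 0.398 -0.386  0.062] [-0.59  1.08  1.18 -1.03  1.78  0.82]
2up [ 0.398 -0.386  0.197] [-0.59  0.87  1.18 -1.07  1.88  0.64]
```

View pics/t6c.png

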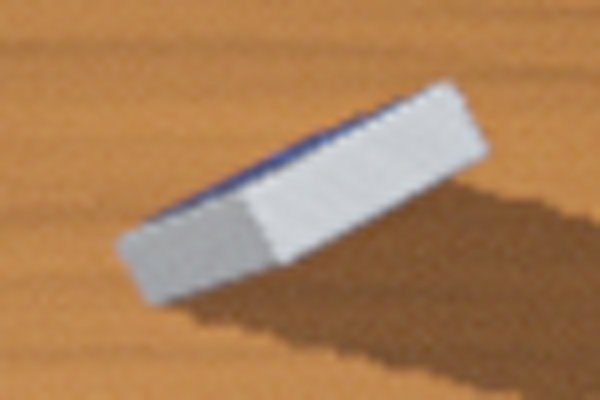

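Run:
```python
from h import *
s0=[.412,-.3785]; a=205.3
env.movel(np.array([.30,-.42,.30]),velocity=.25,frame=quat(D(25.9),D(-40),-1)); st()
env.set_joints([-.8,.3,1.08,0,1.76,.31]); st()
p,q=tcp([.55,-.28,.36],a,-60,0,1); env.reach(p,q); st()
p,q=tcp(s0+[.20],a,-15,s=1,back=.12); env.reach(p,q); st()
p,q=tcp(s0+[.066],a,-15,s=1,back=.12); env.movel(p,velocity=.15); st()
grab("wrist","w7");grab("scene","s7")
```

```text
t11.55 [ 0.2999 -0.4196  0.2985] F [-0.61 -0.27 -0.31] gap1.005 [-1.56  0.32  1.55  0.77  1.69 -0.51]
t12.49 [ 0.4506 -0.2983  0.4002] F [ 0.19 -0.39  0.31] gap0.996 [-0.8   0.3   1.08  0.    1.76  0.31]
t13.11 [ 0.5496 -0.2814  0.3578] F [-0.73  0.54  0.56] gap1.000 [-0.5   0.75  0.59 -0.48  2.09  0.45]
t13.78 [ 0.5045 -0.3357  0.2303] F [-0.28  0.5   0.84] gap1.001 [-0.46  1.03  0.77 -1.09  2.12  0.47]
t14.82 [ 0.5054 -0.3347  0.0948] F [-0.41 -0.57  0.39] gap0.998 [-0.46  1.2   0.8  -1.    2.03  0.66]
```

View pics/w7.png

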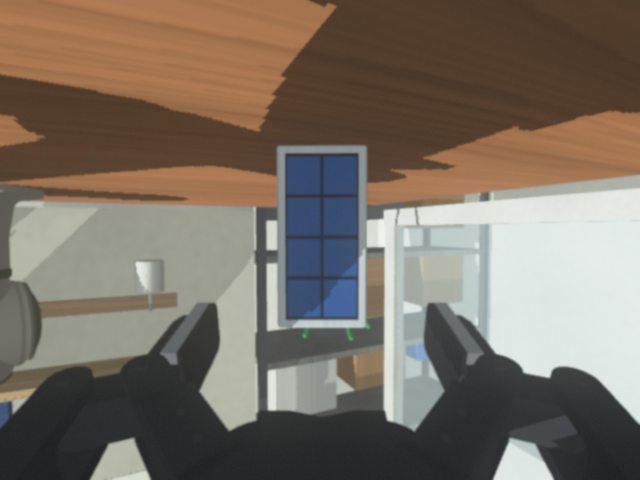

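View pics/s7.png

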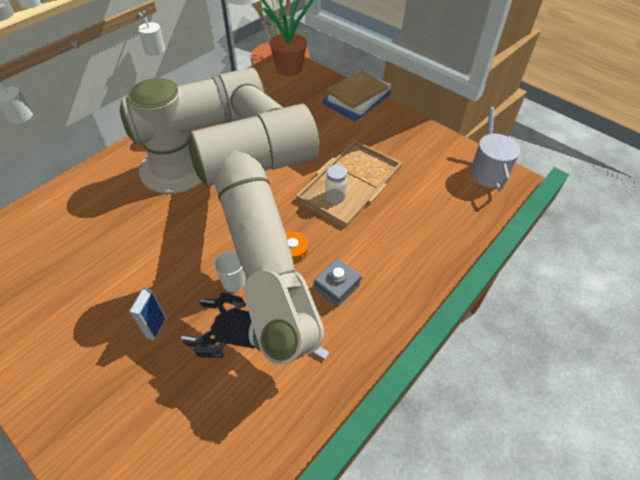

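Run:
```python
from h import *
f=grab("wrist");V=f["view"];c=-V[:3,:3].T@V[:3,3];s=monitor.sense()
Rm=R.from_quat(s["ee_rot"]).as_matrix();print("cam",c,"tool frame",Rm.T@(c-s["position"]),Rm.round(2).tolist())
s0=[.412,-.3785]; a=205.3
for z,s in((.066,-1),(.09,1),(.1,1)):
  for b in(.12,0):
    j=kinematics.ik(*tcp([*s0,z],a,-15,s=s,back=b));print(z,s,None if j is None else j.round(2))
```

```text
cam [ 0.64785216 -0.26878829  0.05892827] tool frame [-0.14240672  0.07521189  0.00135253] [[-0.87, 0.24, 0.43], [-0.41, 0.11, -0.9], [-0.26, -0.97, 0.0]]
0.066 -1 [-0.46  1.2   0.8  -1.    2.02 -2.49]
0.066 -1 [-0.59  1.08  1.17 -1.02  1.8  -2.33]
0.09 1 [-0.46  1.17  0.81 -1.01  2.04  0.63]
0.09 1 [-0.59  1.04  1.18 -1.02  1.81  0.79]
0.1 1 [-0.46  1.15  0.81 -1.02  2.05  0.62]
0.1 1 [-0.59  1.03  1.18 -1.03  1.82  0.77]
```

The wrist camera would drop to about 28 mm above the sill on the approach. I'll turn the last joint half a turn so the camera is on top.

Run:
```python
from h import *
s0=[.412,-.3785]; a=205.3
p,q=tcp(s0+[.066],a,-15,s=-1,back=.12)
env.set_joints(kinematics.ik(p,q)); st()
f=grab("wrist","w8")
hsv=cv2.cvtColor(f["frame"],cv2.COLOR_RGB2HSV)
b=blob(((hsv[...,0]>100)&(hsv[...,0]<125)&(hsv[...,1]>120)).astype(np.uint8)*255,(200,80,450,420)); print(cv2.minAreaRect(b))
p,q=tcp(s0+[.066],a,-15,s=-1); print(env.movel(p,velocity=.1,guard=4)); st()
grab("wrist","w9")
for A in (185.5,5.5):
  for z in (.2,.023):
    j=kinematics.ik(*tcp([.446,.3838,z],A,-105,s=-1));print(A,z,None if j is None else j.round(2))
```

```text
t17.62 [ 0.505  -0.3345  0.0936] F [-0.4  -0.08  0.95] gap1.002 [-0.46  1.2   0.8  -1.    2.02 -2.49]
((301.0, 192.5), (35.0, 34.0), 90.0)
False
t19.02 [ 0.4007 -0.3839  0.0626] F [ 0.57 -0.46  0.32] gap0.997 [-0.59  1.08  1.17 -1.02  1.8  -2.33]
185.5 0.2 [ 0.56  0.39  1.54 -0.14  0.99 -1.04]
185.5 0.023 [ 0.56  0.63  1.68 -0.21  0.6  -0.95]
5.5 0.2 [0.47 0.61 1.19 0.1  1.59 1.94]
5.5 0.023 [0.47 0.81 1.34 0.1  1.24 1.9 ]
```

View pics/w9.png

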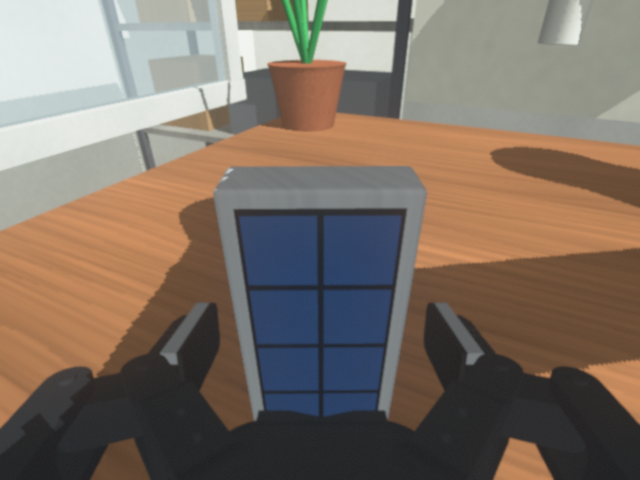

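The cells face is square and centred in the jaws, with its top edge at columns 217–425, as in the first grasp. I'll grip, lift and carry it to above the mat.

Run:
```python
from h import *
s0=[.412,-.3785]; a=205.3
env.close_gripper(60); st()
p,q=tcp(s0+[.30],a,-15,s=-1); env.movel(p,velocity=.2); st()
for c,A,el in (([.42,-.1,.36],195,-60),([.446,.3838,.26],185.5,-105)):
    p,q=tcp(c,A,el,s=-1); env.reach(p,q); st()
env.hold(.3)
f=grab("top","t10");grab("scene","s10");grab("wrist","w10")
```

```text
t19.41 [ 0.4004 -0.3841  0.0627] F [ 2.06 -0.59  0.86] gap0.733 [-0.59  1.08  1.17 -1.02  1.8  -2.33]
t20.73 [ 0.4001 -0.384   0.2953] F [ 0.43  1.1  -2.66] gap0.735 [-0.59  0.77  1.11 -1.13  1.98 -2.68]
t21.82 [ 0.4135 -0.1025  0.3475] F [-0.84 -0.33 -2.77] gap0.733 [-0.34  0.31  1.29 -0.32  1.97 -2.24]
t23.62 [0.4501 0.3834 0.2469] F [ 0.4   0.47 -3.21] gap0.736 [ 0.56  0.34  1.45 -0.13  1.13 -1.07]
```

View pics/t10.png

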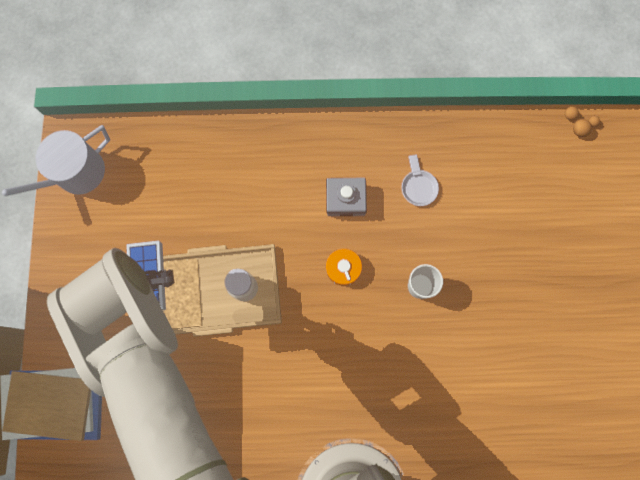

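View pics/w10.png

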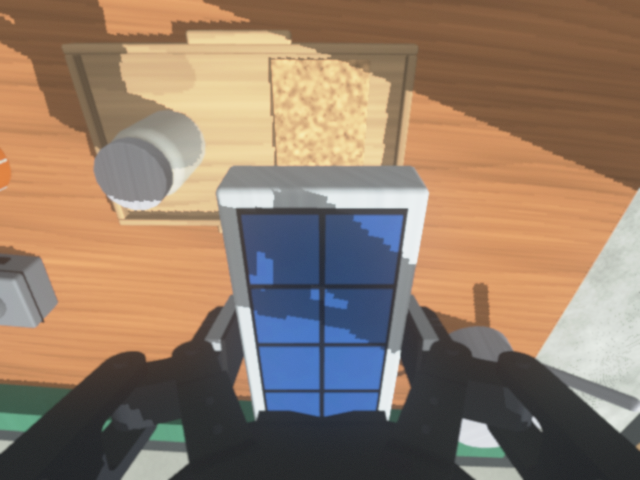

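View pics/s10.png

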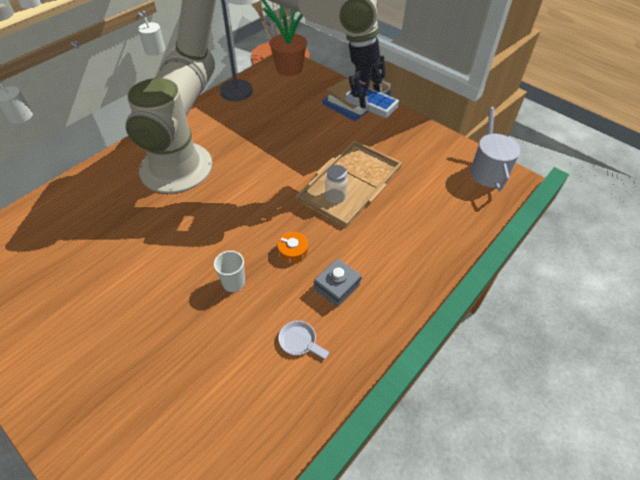

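Everything is held level with the cells up. In the wrist view the far half of the mat is visible, its edges at about columns 274 and 368, so I'll cross-check the mat pose from there.

Run:
```python
from h import *
f=grab("wrist")
cv2.imwrite("pics/w11c.png",cv2.resize(f["frame"][30:180,240:420],None,fx=4,fy=4,interpolation=2)[:,:,::-1])
print(plane(f,[(274,60),(276,163),(368,75),(366,163)],.012).round(4).tolist())
t=grab("top")
# current panel corner visible in top: cells-face frame at z
print(monitor.sense()["position"])
cv2.imwrite("pics/t11c.png",cv2.resize(t["frame"][230:340,110:210],None,fx=5,fy=5,interpolation=2)[:,:,::-1])
```

```text
[[0.3737, 0.3329, 0.012], [0.4695, 0.3375, 0.012], [0.3779, 0.4188, 0.012], [0.4607, 0.4304, 0.012]]
[0.44951783 0.38410022 0.24696011]
```

View pics/w11c.png

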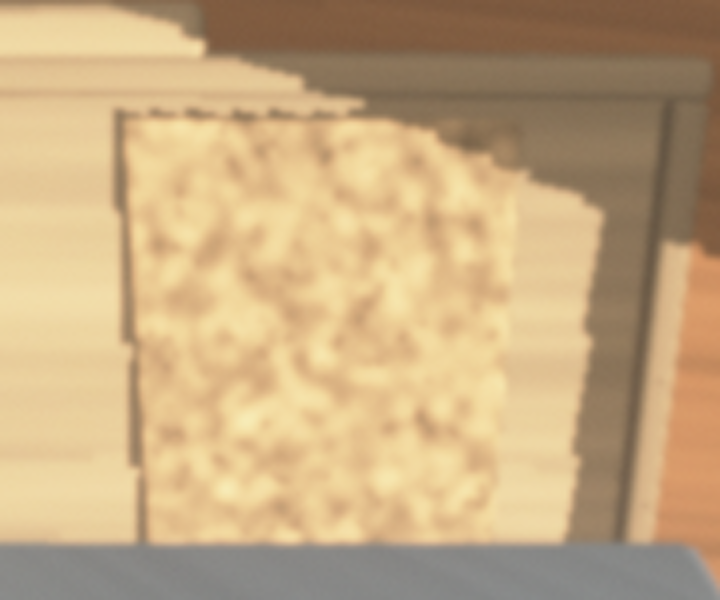

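View pics/t11c.png

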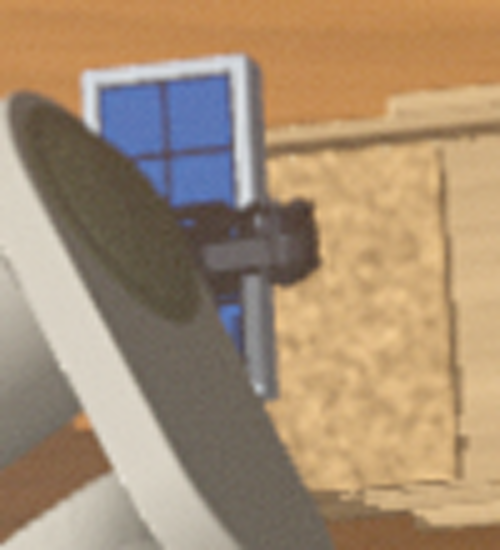

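Both views agree on the mat centre, about (0.447, 0.383), and its yaw, about 5.4°. I'll lower the panel gently.

Run:
```python
from h import *
m=[.447,.383]; A=185.4
p,q=tcp(m+[.034],A,-105,s=-1); print(env.movel(p,velocity=.12,frame=q,guard=15)); st()
p,q=tcp(m+[.0195],A,-105,s=-1); print(env.movel(p,velocity=.015,guard=3)); st()
grab("wrist","w12")
```

```text
False
t26.20 [0.4508 0.3835 0.0215] F [-0.2   0.13 -3.07] gap0.731 [ 0.56  0.62  1.68 -0.2   0.62 -0.96]
True
t26.88 [0.4504 0.3833 0.0109] F [-1.33 -0.85  4.16] gap0.735 [ 0.56  0.63  1.68 -0.21  0.6  -0.95]
```

View pics/w12.png

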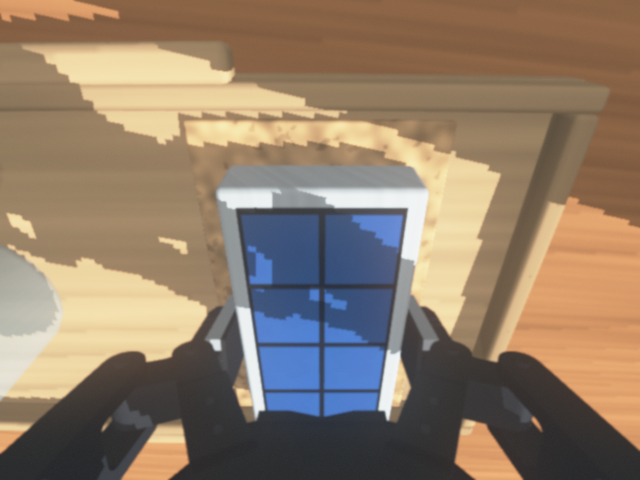

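The panel touched at the expected height and sits centred: the mat's far edge spans columns 182–455 and the panel 220–427. I'll release and retreat.

Run:
```python
from h import *
m=[.447,.383]; A=185.4
env.release(); st(); env.hold(.5)
p,q=tcp(m+[.0235],A,-105,s=-1,back=.16); env.movel(p,velocity=.15); st()
# clear the view: move toward button, high
j=monitor.sense()["joints"]; 
p,q=tcp([.6642,-.0002,.25],0,-90,0,1)
for s in(1,-1):
    k=kinematics.ik(p,quat(0,D(-90),s));print(s,None if k is None else k.round(2))
k=kinematics.ik(p,quat(0,D(-90),-1)); 
env.movel(monitor.sense()["position"]+[0,0,.05],velocity=.2)
env.set_joints(k); st()
t=grab("top","t13")
cv2.imwrite("pics/t13c.png",cv2.resize(t["frame"][220:350,130:300],None,fx=4,fy=4,interpolation=2)[:,:,::-1])
```

```text
t27.28 [0.4496 0.3828 0.0099] F [-0.5  -0.7   0.28] gap1.002 [ 0.56  0.63  1.68 -0.21  0.6  -0.95]
t29.00 [0.409  0.3792 0.1641] F [-0.49 -1.01 -0.06] gap0.998 [ 0.6   0.35  1.66 -0.16  0.92 -0.99]
1 [-0.18  0.63  0.97 -0.    1.54 -1.75]
-1 [-0.18  0.63  0.97 -0.    1.54  1.39]
t31.46 [6.641e-01 4.000e-04 2.498e-01] F [0.06 0.01 0.71] gap0.998 [-0.18  0.63  0.97  0.    1.54  1.39]
```

View pics/t13.png

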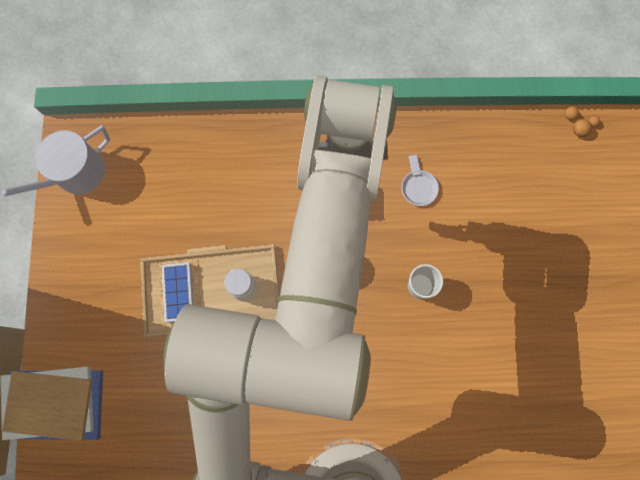

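View pics/t13c.png

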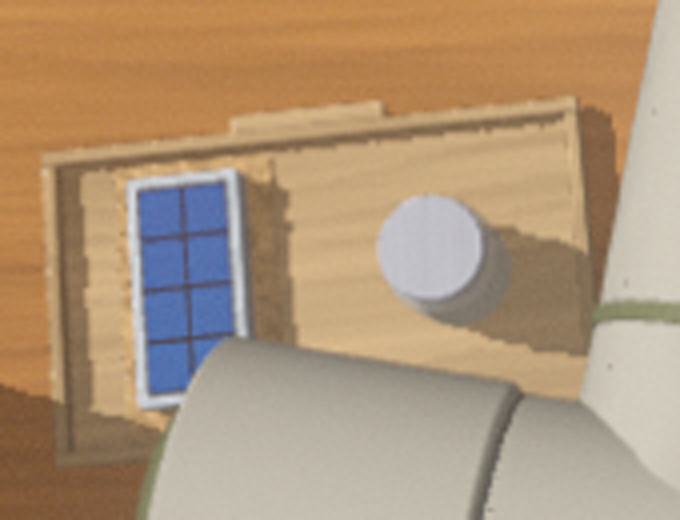

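Run:
```python
from h import *
t=grab("top")
P=plane(t,np.array([(125,180),(236,170),(141,408)])/4+[130,220]-.375,.034)
print(P.round(4), (P[1]+P[2])/2, np.linalg.norm(P[1]-P[0]),np.linalg.norm(P[2]-P[0]), np.degrees(np.arctan2(*(P[0]-P[2])[[1,0]])))
w=grab("wrist","w14")
```

```text
[[0.5103 0.423  0.034 ]
 [0.515  0.3595 0.034 ]
 [0.3813 0.409  0.034 ]] [0.44818779 0.38423028 0.034     ] 0.06372891886358899 0.12974757523867445 6.193661223497396
```

View pics/w14.png

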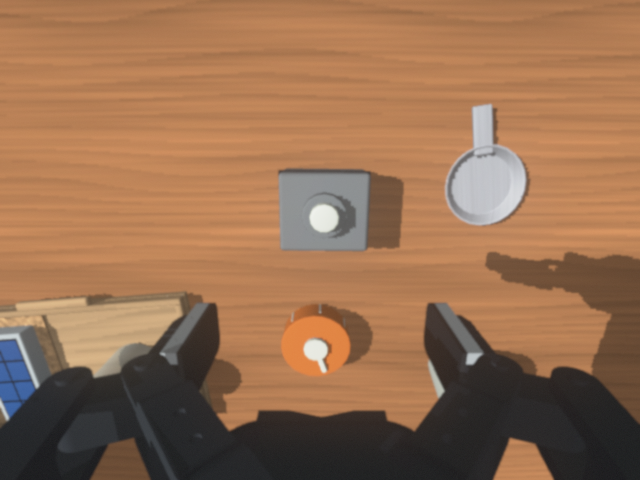

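The panel measures (0.448, 0.384) at yaw 6.2°, within 2–3 mm and 1° of the mat. Next, the button, which is in the wrist view at (323,218).

Run:
```python
from h import *
w=grab("wrist"); b=plane(w,[(323.5,218)],.067)[0]; print("btn",b)
env.close_gripper(30)
x,y=(b[0]+.6642)/2,(b[1]-.0002)/2
env.movel([x,y,.085],velocity=.15); st()
print(env.movel([x,y,.052],velocity=.02,guard=9)); st()
env.hold(.25); st()
env.movel([x,y,.12],velocity=.1); st()
```

```text
btn [ 0.66258598 -0.00272713  0.067     ]
t33.67 [ 0.6639 -0.0015  0.0861] F [-0.15  0.41 -0.64] gap-0.001 [-0.18  0.75  1.2  -0.    1.19  1.39]
True
t34.68 [ 0.6634 -0.0015  0.0661] F [-2.24 -0.24  4.46] gap-0.002 [-0.18  0.77  1.22 -0.    1.16  1.39]
t34.93 [ 0.6634 -0.0015  0.0661] F [-2.21  0.31  7.12] gap0.004 [-0.18  0.77  1.22 -0.    1.16  1.39]
t35.63 [ 0.663  -0.0014  0.1192] F [-0.14  0.32 -0.57] gap-0.003 [-0.18  0.71  1.17 -0.    1.26  1.39]
```

The steady 7 N exceeds the 5 N needed, but the contact height leaves the travel uncertain. I'll press again in small steps and watch force against depth to find the stop.

Run:
```python
from h import *
x,y=.6637,-.0012
env.movel([x,y,.080],velocity=.12)
for z in np.arange(.076,.054,-.002):
    g=env.movel([x,y,z],velocity=.03,guard=25); s=monitor.sense(); print("%.4f"%z,g,s["position"][2].round(4),s["contact_force"].round(1))
    if g or s["contact_force"][2]>16: break
env.hold(.3); st()
grab("scene","s15")
```

```text
0.0760 False 0.0763 [-0.3  0.4  0.5]
0.0740 False 0.074 [-0.1 -0.4 -0.2]
0.0720 False 0.0721 [ 0.3 -0.   1.8]
0.0700 False 0.0701 [0.3 0.2 3.6]
0.0680 False 0.0682 [1.2 0.1 3.8]
0.0660 False 0.0662 [-0.5  0.1  4.7]
0.0640 False 0.0659 [-6.   1.  16.3]
t38.20 [ 0.664  -0.0012  0.0659] F [-5.53  0.38 16.25] gap0.006 [-0.18  0.77  1.22 -0.    1.16  1.39]
```

The force rises like a spring from 0.072 m to a hard stop at 0.066 m, about 6 mm of travel, so the button went fully down both times. I'll retreat and do the final check.

Run:
```python
from h import *
x,y=.664,-.0012
env.movel([x,y,.09],velocity=.06); env.movel([x,y,.25],velocity=.2); 
# swing aside for an open view
j=monitor.sense()["joints"].copy(); j[0]=-1.2; j[1]=.2; j[2]=1.5; j[4]=1.4; env.set_joints(j); st()
f=grab("top","t16");grab("scene","s16")
hsv=cv2.cvtColor(f["frame"],cv2.COLOR_RGB2HSV)
def circ(n,roi,mm,z):
    c=blob(mm.astype(np.uint8)*255,roi);W=plane(f,c.reshape(-1,2),z)[:,:2].astype(np.float32)
    e=cv2.fitEllipse(W); print(n,np.round(e[0],4))
S,V=hsv[...,1],hsv[...,2]
circ("jarcap",(215,265,252,300),(S<40)&(V>185),.108)
circ("pill",(320,240,370,292),S>230,.04)
circ("spoon",(398,172,442,212),(S<60)&(V>120),.014)
circ("cuprim",(400,255,446,302),(S<60)&(V>100),.09)
b=blob(((hsv[...,0]>100)&(hsv[...,0]<125)&(S>110)).astype(np.uint8)*255,(140,245,210,340))
r=cv2.minAreaRect(plane(f,b.reshape(-1,2),.034)[:,:2].astype(np.float32));print("panel cells",r)
cb=blob(((S<40)&(V>205)).astype(np.uint8)*255,(330,175,365,210));print("button px",cv2.minEnclosingCircle(cb))
```

```text
t41.80 [ 0.2854 -0.4115  0.2864] F [-0.38  1.05  0.25] gap-0.004 [-1.2   0.2   1.5   0.    1.4   1.39]
jarcap [0.4586 0.2376]
pill [0.4988 0.0092]
spoon [ 0.686 -0.175]
cuprim [ 0.4541 -0.1644]
panel cells ((0.4044056832790375, 0.39421311020851135), (0.02592027373611927, 0.02174062281847), 8.998528480529785)
button px ((345.8846130371094, 191.26922607421875), 5.596220970153809)
```

View pics/t16.png

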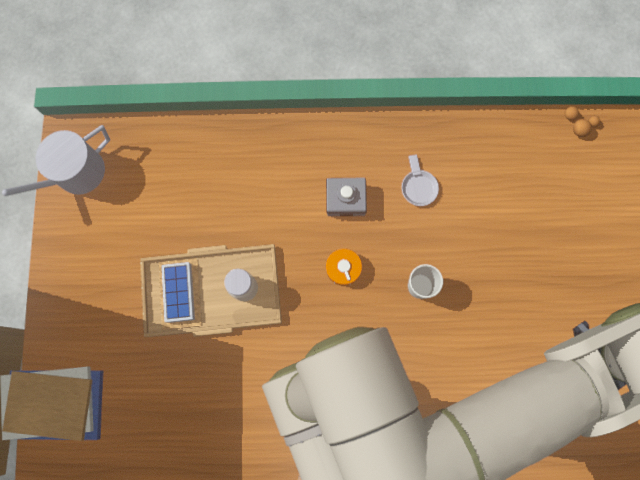

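View pics/s16.png

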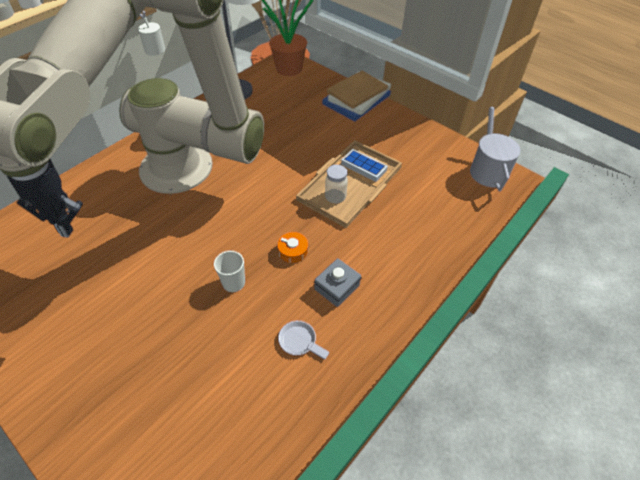

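Both views show the panel on the mat with its cells up, at (178,293) in the top view, and the arm clear of everything. The automatic cells outline caught only one cell, so I'm relying on the earlier corner measurement.

Run:
```python
from h import *
env.hold(.3); job.hand_in(); st()
```

```text
the job is handed in; nothing more can be done
the job is handed in; nothing more can be done
```

I finished the job and handed it in at about 42 s of the 72 s allowed. Handing in reports no verdict, so what follows rests on my own measurements.

- **Standing:** I stood the panel on a short edge and let go. It stayed up on its own, with the arm clear, for well over 0.5 s.
- **Placing:** I took it again from the cells side and laid it cells up on the cork mat. Its centre measures within about 3 mm of the mat's, and its long side is about 1° off.
- **Button:** I pressed the check button twice. On the second, stepped press I felt about 6 mm of spring travel, ending at a hard stop. It looked up again afterwards.
- **Other objects:** The jar, pill box, spoon rest and cup all measure less than 1 mm from where they started. The arm was clear of everything at the end.

Two checks fell short:
- **Final panel outline:** the last automatic outline of the panel caught only one cell. The panel figures above are therefore corner measurements taken before the button presses. In the last pictures the panel looks unmoved.
- **Button height:** the camera put the button's top at about 68 mm, but contact came at about 72–73 mm. That is why I pressed a second time, measuring force against depth.

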